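# Take the sole pattern off the trimmer's holder

### The arm

A 7-joint arm with a two-finger parallel gripper is mounted at the origin on the work surface. World frame = base frame: x ahead of the robot, y to its left, z up, the work surface at z = 0. Lengths are in mm, angles in rad, forces in N, time in s.
With the tool pointing down it reaches from about 425 to 975 mm from the base axis. Payload 16.7 kg.
Tool frame: the origin (TCP) lies on the mounting face of the last link; the fingertips stand 173 mm ahead of it and the grasp point (between the pads) lies bot.grip_depth ahead of it (bot.grip_depth is the distance from the TCP to the grasp point, in mm); z points along the fingers, y is the line along which they close (so a half turn about z gives the same grasp; the last joint's range is limited). The gripper opens to 85 mm and grips with 20 to 120 N. Pads are 22 mm wide; open, the fingers measure 114 mm over their backs; the gripper's body (76 mm by 85 mm) begins 54 mm behind the grasp point. The pads swing forward as they close: fully open they stand 13 mm farther back than shut.
Start: joints at [-1.292, 0.426, 0.074, 1.606, -0.034, 1.111, -0.067], TCP at [280.66, 613.855, 404.702] pointing down, gripper open.
Joint ranges: [-2.85, 2.85], [-0.5, 2.14], [-1.23, 1.37], [0.21, 2.46], [-1.02, 4.16], [0.16, 2.05], [-2.73, 2.73]. Speed limits (rad/s): [1.89, 1.89, 2.39, 2.39, 3.01, 3.01, 3.01].

### API

Orientations are given as a unit quaternion [w, x, y, z].
In Python, from rig import bot gives the robot as it stands. Calls block until the motion is done:
- bot.move_ptp(position, orientation): joint-space move of the TCP to a pose.
- bot.line_to(position, frame=None, velocity=150): straight line of the TCP; frame=None keeps the orientation; velocity is the mean speed in mm/s.
- bot.set_joints(angles): joint-space move.
- bot.let_go() and bot.close_gripper(f_grip=None): open the fingers fully, or close them until they stop; f_grip is the grip in N (None keeps the last).
- bot.hold(seconds).
- bot.solve_ik(position, orientation): joint angles nearest the present ones, or None.
- bot.sense(): the state.
- bot.snapshot(name): name is "side" or "top" or "wrist"; returns a dict with "color" (420x560x3 uint8, red, green, blue), "fx", "fy", "cx", "cy" (pixels), "k1" (the pictures are not rectified: a ray, as slopes to the right and down, at radius r is drawn at 1 + k1 r^2 times it, then the intrinsics apply), "rvec" (rotation vector, rad) and "tvec" (3), from world to camera coordinates, as OpenCV has them. Camera axes: x right, y down, z forward; pixel columns grow to the right and rows downward; lengths in mm; the calibration is good to about 2 mm. A picture is of the moment at which its call begins. There is no depth.
A pose or a line that the arm cannot do raises bot.IKError and nothing moves.
- bot.job_done(): hands the job in; it is judged then, once.
The state is a dict: "time": time; "q": joint angles; "joint_vel": joint speeds; "effort": joint torques, N m; "eef_pos": TCP position; "orientation": TCP orientation; "ft_force": force on the tool from outside, world axes, zero at the start; "moment": the same for the moment, N m; "grip_width": finger opening in mm; "grasp_force": force on a finger pad.
Only numpy, scipy, OpenCV 4.12 (cv2) and the standard library are available. Lean on these libraries where they do the work, as an engineer would, in place of code of your own. Each camera call takes 0.05 s, during which the arm holds its last target. There are 200 camera calls.

### The job

First put the drive lever to idle, standing straight up in line with the white marks. Then back off the red square-headed clamp bolt, which has a left-hand thread, by at least a third of a turn without ever tightening it further, draw the green sole pattern out from under it, and lay the pattern flat and wholly on the yellow board, tab upwards, set down gently rather than dropped. Leave the lever at idle and the bolt backed off, and leave the two shoe lasts and the glue jar where they are.

Things in the scene. Friction and masses are not known exactly. Their poses are not given: they have to be found in the camera images.
- holder: Fixed cream pedestal; origin on the table under the nest point. The pattern lies on its leaning face in a nest of ribs 4 mm high: at the heel, beside the forefoot, beyond the toe (2 mm play). To come out it must be lifted off the face by more than 4 mm, but less than the gap under the bolt's flange, then drawn up the slope 80 mm, until its heel has left the bolt's flange.
- nest (a point): Point on the holder's aluminium face (202 x 104 mm) where the clamp bolt's axis meets it, 130 mm above the table. Its z axis is the face's outward normal and the bolt's axis, 30 degrees from vertical, leaning towards the robot and to the left (+y); its x axis runs up the slope, y is level.
- bolt_head (a point): Centre of grip of the red square bolt head: 40 x 40 mm, from 17 mm below to 11 mm above this point; underneath a flange of 44 mm diameter, its underside 30 mm below. 41 mm above the nest point along the bolt axis (z, outward) at joint 0. Turns with the bolt: x lies along the nest's x at joint 0; the flats face 0.75 rad (+ quarter turns) counter-clockwise, seen from outside, from x.
- bolt (a joint): Clamp bolt angle, rad. Left-hand thread: it grows as the bolt is turned clockwise, seen looking at the head, and the bolt then moves outward 5 mm per rad; counter-clockwise tightens (below -0.12: tightened further). Starts at 0 to 0.3, range -0.2 to 3.2, stays where left, turns with 0.1 N m. Gap between flange and pattern: 1 mm + 5 mm per rad. Backed off: 2.0 or more.
- pattern_tab (a point): Centre of the black grip tab on the green sole pattern (loose, 0.17 to 0.35 kg): a bar 44 mm long along the pattern's x, 14 mm wide, 42 mm high, its centre 31 mm above the plate's underside. Axes: x from heel to toe, z out of the plate. At the start the pattern's axes equal the nest's and the tab is 85.5 mm up the slope from the bolt axis.
- pattern_mid (a point): Middle of the green pattern plate, 175 mm long, up to 72 mm wide, 10 mm thick, half-way up its thickness; 48 mm heelward of the tab centre and 26 mm below it. A slot 14 mm wide runs from the heel edge 58 mm forward, open at the heel edge; the bolt's 10 mm shank stands in it at the start, 37.5 mm heelward of this point.
- pattern_toe (a point): Toe end of the pattern's underside, on its centre line, 87.5 mm forward of the middle.
- pattern_heel (a point): Heel end of the pattern's underside, on its centre line, 87.5 mm back from the middle.
- lever (a joint): Angle of the drive lever, rad: 0 is straight up (idle, in line with the white marks on its quadrant plates; within 0.1 counts), positive leans along the lever base's +x (away from the robot). Starts at 0.45 to 0.85, range -0.9 to 0.9; stays where it is left; about 2 N at the knob moves it.
- lever_knob (a point): Centre of the lever's black ball knob, 34 mm in diameter, 120 mm from the hinge, on a 14 mm rod.
- lever_hinge (a point): Point on the lever's hinge axis, 45 mm above the table, in the middle of the fixed cream lever base (130 x 75 x 45 mm, quadrant discs of 55 mm radius above it on both sides of the rod). Axes of the base: z up, x the direction in which the lever leans when positive, y along the hinge axis.
- board: Fixed yellow board, 250 mm (its x) by 140 mm (its y), 14 mm thick; origin at the centre of its underside. It and the lever base may stand on either side.
- last_a_mid (a point): Bystander: green shoe last, about 210 x 68 x 70 mm, loose; point on its mid-line 30 mm up.
- last_b_mid (a point): Bystander: second green shoe last, alike.
- jar_mid (a point): Bystander: black glue jar, 72 mm in diameter, 95 mm high, loose; its centre.
Not all that is in view belongs to the job. What is shaped like the holder but blue is not meant.

How it is judged:
By the outcome, as a careful person would: the job done as asked, in the order asked, and still so for the second after the job is handed in, with the robot touching nothing.
It also fails if it takes over 72 s, if anything falls off the work surface, if the arm or the gripper's body presses on something with over 40 N, if the wrist force passes 120 N, or if a joint passes its speed limit or range.

## Working session

There is one attempt and no reset: what is moved stays moved. The work goes in short steps, each a Python script; the robot and the scene stay as the last script left them, time stands still between calls to the robot, and variables do not carry over. Pictures are saved under pics/ and viewed, at most 10 in all, crops included, and the job is handed in when it is done.

```bash
ls; mkdir -p pics
python3 - <<'E'
from rig import bot
import cv2,numpy as np,pickle
d={}
for n in("side","top","wrist"):
    s=bot.snapshot(n); d[n]=s; cv2.imwrite(f"pics/a_{n}.png",s["color"][:,:,::-1])
    print(n,{k:np.round(v,3).tolist() for k,v in s.items() if k!="color"}, (-cv2.Rodrigues(np.array(s["rvec"],float))[0].T@np.array(s["tvec"])).round())
pickle.dump(d,open("a.pkl","wb"))
print(bot.grip_depth,bot.sense())
E
```

```text
pics
side {'fx': 457.899, 'fy': 457.899, 'cx': 281.663, 'cy': 204.706, 'k1': -0.118, 'rvec': [2.085, -0.757, 0.358], 'tvec': [-334.888, 326.637, 990.692]} [-114. -698.  837.]
top {'fx': 408.643, 'fy': 408.643, 'cx': 277.673, 'cy': 202.816, 'k1': -0.109, 'rvec': [2.116, -2.166, 0.163], 'tvec': [53.096, 471.57, 1412.932]} [ 252.   42. 1469.]
wrist {'fx': 363.541, 'fy': 363.541, 'cx': 282.617, 'cy': 205.971, 'k1': -0.097, 'rvec': [-2.417, -1.553, -0.238], 'tvec': [-674.445, -39.381, 381.541]} [210. 646. 374.]
154.70000000000002 {'time': 0.15, 'q': array([-1.29150403,  0.42661226,  0.0738657 ,  1.60643927, -0.03407926,
        1.11077925, -0.06709447]), 'joint_vel': array([-0.00021469, -0.00078764, -0.00120108, -0.00081471,  0.00056429,
       -0.00042269, -0.00136018]), 'effort': array([ 6.92692396e-03, -9.50312233e+01,  3.76560107e+00, -4.63763022e+01,
        1.95922446e-02,  7.61461852e-03,  6.63357923e-05]), 'eef_pos': array([280.60861745, 613.76412692, 404.16485717]), 'orientation': array([-6.13287016e-05,  2.12769763e-01,  9.77102240e-01, -4.85602629e-04]), 'ft_force': array([ 0.96027807, -0.41255949,  0.26636842]), 'moment': array([-0.03754116, -0.08659457, -0.02332266]), 'grasp_force': 0.0, 'grip_width': 85.71774814487178}
```

View pics/a_top.png

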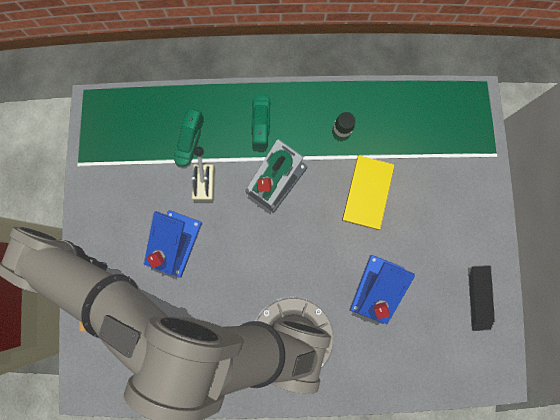

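View pics/a_side.png

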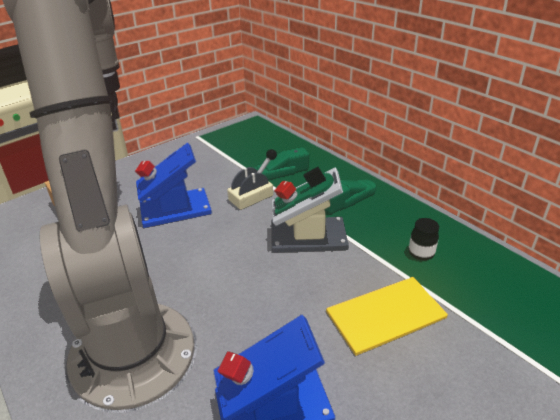

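The top view shows the holder (bolt ~(265,184)), lever (knob ~(199,152), base ~(203,185)) and board (~(369,192)). In the side view the bolt is at (286,191), the tab at (315,178) and the knob at (271,154). The blue holders are decoys. Next I zoom in for the finer pixels.

```bash
cat > h.py <<'E'
import numpy as np,cv2
from scipy.spatial.transform import Rotation as R
def ray(s,uv):
    k1=s["k1"];K=np.array([[s["fx"],0,s["cx"]],[0,s["fy"],s["cy"]],[0,0,1]])
    p=cv2.undistortPoints(np.array([[uv]],float),K,np.array([k1,0,0,0,0.]))[0,0]
    Rm=cv2.Rodrigues(np.array(s["rvec"],float))[0]
    return -Rm.T@np.array(s["tvec"]),Rm.T@np.array([p[0],p[1],1.])
def onz(s,uv,z):
    c,d=ray(s,uv);return c+d*(z-c[2])/d[2]
def tri(views):
    A=np.zeros((3,3));b=np.zeros(3);rs=[ray(s,u) for s,u in views]
    for c,d in rs:
        d=d/np.linalg.norm(d);P=np.eye(3)-np.outer(d,d);A+=P;b+=P@c
    x=np.linalg.solve(A,b)
    return x,max(np.linalg.norm(np.cross(x-c,d/np.linalg.norm(d))) for c,d in rs)
def proj(s,X):
    K=np.array([[s["fx"],0,s["cx"]],[0,s["fy"],s["cy"]],[0,0,1]])
    return cv2.projectPoints(np.array(X,float).reshape(-1,3),np.array(s["rvec"],float),np.array(s["tvec"],float),K,np.array([s["k1"],0,0,0,0.]))[0][:,0]
def blobs(img,lo,hi,box=None,n=3):
    h=cv2.cvtColor(img,cv2.COLOR_RGB2HSV);m=cv2.inRange(h,np.array(lo),np.array(hi))
    if box:
        q=np.zeros_like(m);x0,y0,x1,y1=box;q[y0:y1,x0:x1]=m[y0:y1,x0:x1];m=q
    c,_=cv2.findContours(m,cv2.RETR_EXTERNAL,cv2.CHAIN_APPROX_NONE)
    return sorted(c,key=cv2.contourArea)[::-1][:n]
def cen(c):
    m=cv2.moments(c);return np.array([m["m10"],m["m01"]])/m["m00"]
E
python3 - <<'E'
import pickle,cv2,numpy as np
from h import *
d=pickle.load(open("a.pkl","rb"))
t=d["top"];s=d["side"]
a=cv2.resize(t["color"][135:220,180:320],None,fx=5.7,fy=5.7,interpolation=cv2.INTER_CUBIC)
cv2.imwrite("pics/b_top.png",a[:,:,::-1])
b=cv2.resize(s["color"][140:260,220:385],None,fx=4.8,fy=4.8,interpolation=cv2.INTER_CUBIC)
cv2.imwrite("pics/b_side.png",b[:,:,::-1])
c=blobs(t["color"],(22,120,100),(35,255,255),n=1)[0]
r=cv2.minAreaRect(c);print("board",np.array([onz(t,p,14) for p in cv2.boxPoints(r)]).round(1).tolist(),onz(t,r[0],14))
E
```

```text
board [[406.0, -186.3, 14.0], [649.0, -255.8, 14.0], [612.8, -394.1, 14.0], [370.6, -320.7, 14.0]] [ 507.85271483 -288.35601651   14.        ]
```

View pics/b_top.png

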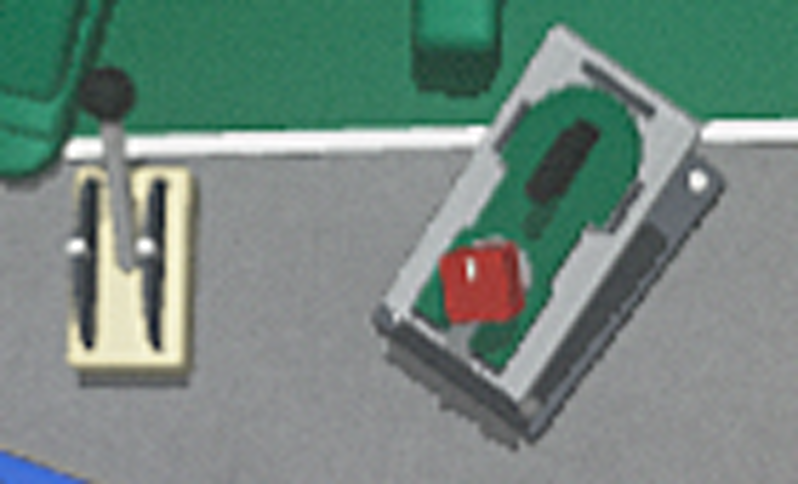

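View pics/b_side.png

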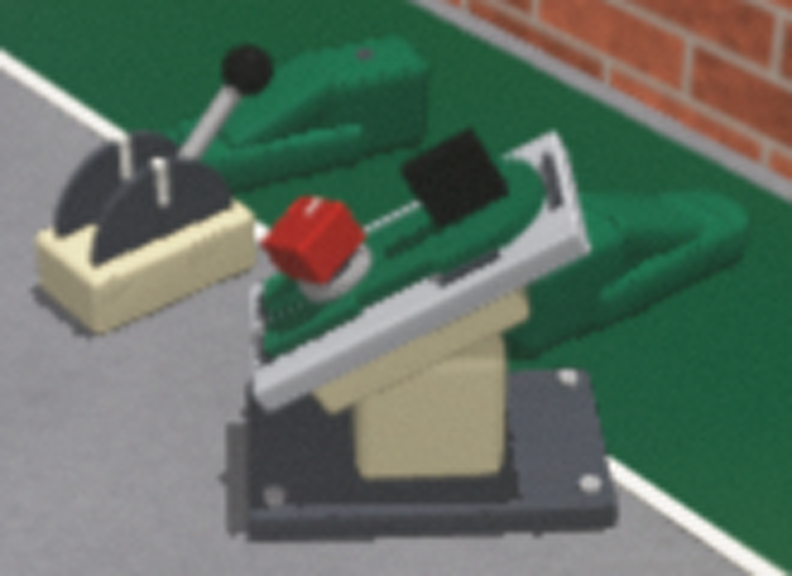

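The top crop shows the knob at (106,95), base top corners at (75,168),(192,168),(190,370),(70,368), the head at (483,285) and the tab at (563,160). In the side crop the knob is at (247,69), the head at (314,238) and the tab at (455,178). A shoe last stands just beyond the lever knob.

Run:
```python
import pickle
from h import *
from scipy.optimize import least_squares
d=pickle.load(open("a.pkl","rb"));t=d["top"];s=d["side"]
T=lambda x,y:np.array([x/5.7+180-.4,y/5.7+135-.4]); S=lambda x,y:np.array([x/4.8+220-.4,y/4.8+140-.4])
k=tri([(t,T(106,95)),(s,S(247,69))]);print("knob",k)
c=np.array([onz(t,T(*p),45) for p in [(75,168),(192,168),(190,370),(70,368)]]);print("base",c.round(1),c.mean(0))
def red(im,box): return blobs(im,(0,130,60),(8,255,255),box,1)[0]
ht=cen(red(t["color"],(250,170,280,200)));hs=cen(red(s["color"],(270,175,300,205)))
print("head",tri([(t,ht),(s,hs)]),"tab",tri([(t,T(563,160)),(s,S(455,178))]))
ct=[(557,25),(703,130),(520,405),(385,305)]
C=np.array([tri([(t,T(*a)),(s,S(*b))])[0] for a,b in zip(ct[:2],[(553,133),(590,240)])]);print(C)
def nest(p): return np.array([p[0],p[1],130]),R.from_euler("ZY",[p[2],-np.pi/6]).as_matrix()
def f(p):
    o,M=nest(p);X=[o+M@[0,0,38+5*.15],o+M@[85.5,0,31]]
    P=lambda s:proj(s,X)
    return np.concatenate([(P(t)-[ht,T(563,160)]).ravel(),(P(s)-[hs,S(455,178)]).ravel()])
r=least_squares(f,[500,0,-.5]);print(r.x,r.fun.round(2))
o,M=nest(r.x)
for a in ct:
    c,dd=ray(t,T(*a));n=M[:,2];X=c+dd*((o-c)@n)/(dd@n);print("face",(M.T@(X-o)).round(1))
```

```text
knob (array([644.13472886, 308.52273554, 126.15690478]), np.float64(1.0674956949066046))
base [[619.7 344.4  45. ]
 [617.6 270.   45. ]
 [488.6 270.9  45. ]
 [491.7 346.1  45. ]] [554.40550176 307.86982146  45.        ]
head (array([516.26536458,  84.69898748, 161.04755756]), np.float64(1.3006902220399268)) tab (array([577.64572424,  36.5731885 , 198.89952354]), np.float64(0.4141705001140695))
[[656.50738842  38.92086359 195.24780951]
 [597.1181411  -44.29709043 190.28943009]]
[530.86074245  71.76961975  -0.65179214] [ 0.54 -0.26  0.17 -0.09 -0.45 -0.39 -0.14 -0.11]
face [138.4  49.4   0. ]
face [136.9 -53.   -0. ]
face [-66.  -51.6   0. ]
face [-64.6  49.6   0. ]
```

```bash
cat >> h.py <<'E'
NO=np.array([530.9,71.8,130.]);PSI=-.652
HINGE=np.array([554.4,308.,45.]);G=154.7
def nestM(): return R.from_euler("ZY",[PSI,-np.pi/6]).as_matrix()
def q_from(z,y):
    z=np.array(z,float);y=np.array(y,float);M=np.column_stack([np.cross(y,z),y,z])
    q=R.from_matrix(M).as_quat();return np.array([q[3],q[0],q[1],q[2]])
def tcp(p,z): return np.array(p)-G*np.array(z,float)
def bolt_pose(theta,k,up=0,a0=.75):
    M=nestM();a=a0-theta+k*np.pi/2;z=-M[:,2]
    return tcp(NO+M[:,2]*(41+5*theta+up),z),q_from(z,M@[np.cos(a),np.sin(a),0])
E
python3 - <<'E'
from rig import bot
from h import *
D=[0,0,-1]
for y in ([0,1,0],[0,-1,0]): print("lev",[bot.solve_ik(tcp(p,D),q_from(D,y)) for p in ([644,308.3,226],[554,308,265])])
for k in range(4):
    for th in (0,.6,1.2,1.8,2.4,2.8):
        q=bot.solve_ik(*bot_p) if 0 else bot.solve_ik(*bolt_pose(th,k)); print(k,th,None if q is None else np.round(q,2))
M=nestM();z=-M[:,2]
for sg in (1,-1):
    for dx,dz in((0,5),(0,60),(100,15),(100,80)):
        q=bot.solve_ik(tcp(NO+M@[85.5+dx,0,31+dz],z),q_from(z,sg*M[:,1]));print("tab",sg,dx,dz,None if q is None else np.round(q,2))
E
```

```text
lev [array([-0.63603095,  0.51123512,  0.14375775,  1.53455987, -0.07867133,
        1.10146083,  1.09598993]), array([-0.72086786,  0.3475726 ,  0.1442299 ,  1.69192641, -0.05479375,
        1.10602487,  1.01022178])]
lev [array([-1.00292132,  0.60215102,  0.70992564,  1.5592386 , -0.41894948,
        1.137326  , -1.77257278]), array([-1.14443571,  0.41744016,  0.71957167,  1.71690299, -0.30124073,
        1.12103577, -1.90558172])]
0 0 [-1.08  0.23  0.55  2.28  0.71  0.58 -1.03]
0 0.6 [-1.1   0.22  0.58  2.28  0.7   0.59 -1.63]
0 1.2 [-1.12  0.22  0.59  2.28  0.69  0.59 -2.22]
0 1.8 [-1.6   0.46  1.25  2.3   0.07  0.43 -2.2 ]
0 2.4 [-0.48  0.19 -0.13  2.25  0.84  0.73  2.72]
0 2.8 [-0.59  0.18 -0.02  2.25  0.82  0.71  2.34]
1 0 [-0.89  0.21  0.34  2.27  0.77  0.62  0.48]
1 0.6 [-1.    0.21  0.45  2.28  0.74  0.61 -0.09]
1 1.2 [-1.06  0.21  0.52  2.28  0.71  0.61 -0.67]
1 1.8 [-1.09  0.2   0.56  2.28  0.7   0.61 -1.26]
1 2.4 [-1.13  0.2   0.59  2.28  0.69  0.61 -1.85]
1 2.8 [-1.13  0.2   0.59  2.28  0.69  0.62 -2.25]
2 0 [-0.64  0.2   0.06  2.26  0.83  0.67  1.99]
2 0.6 [-0.74  0.2 
[... 279 characters left out ...]

3 0.6 [-1.58  0.48  1.25  2.3   0.01  0.42 -2.52]
3 1.2 [-0.58  0.19 -0.02  2.26  0.84  0.7   2.36]
3 1.8 [-0.69  0.19  0.1   2.26  0.81  0.69  1.78]
3 2.4 [-0.79  0.18  0.2   2.27  0.78  0.68  1.2 ]
3 2.8 [-0.85  0.18  0.27  2.27  0.77  0.67  0.82]
tab 1 0 5 [-0.89  0.22  0.53  2.17  0.63  0.6   0.04]
tab 1 0 60 [-0.96  0.1   0.51  2.15  0.63  0.75  0.03]
tab 1 100 15 [-0.79  0.23  0.59  2.01  0.46  0.65  0.35]
tab 1 100 80 [-0.9   0.11  0.61  1.99  0.51  0.81  0.31]
tab -1 0 5 [-1.41  0.47  1.25  2.19 -0.07  0.46 -2.44]
tab -1 0 60 [-1.61  0.3   1.35  2.18  0.24  0.6  -2.72]
tab -1 100 15 [-1.25  0.45  1.25  2.03 -0.13  0.57 -2.25]
tab -1 100 80 [-1.42  0.24  1.28  2.01  0.23  0.72 -2.57]
```

Run:
```python
from rig import bot
from h import *
D=[0,0,-1];q=q_from(D,[0,1,0])
P=lambda a,dz=0:tcp(HINGE+120*np.array([np.sin(a),0,np.cos(a)])+[0,.3,dz],D)
a0=.84
bot.move_ptp(P(a0,90),q);print(bot.sense()["time"])
bot.line_to(P(a0,2));bot.close_gripper(25)
s=bot.sense();print(s["time"],s["grip_width"],s["ft_force"])
for a in (.7,.56,.42,.28,.14,0):
    bot.line_to(P(a,2),velocity=120);print(bot.sense()["ft_force"].round(1))
s=bot.sense();print(s["time"],s["eef_pos"],s["grip_width"])
bot.let_go();bot.line_to(P(0,110),velocity=200)
s=bot.snapshot("side");t=bot.snapshot("top");import pickle;pickle.dump((s,t),open("c.pkl","wb"))
cv2.imwrite("pics/c.png",cv2.resize(s["color"][130:260,210:385],None,fx=4.5,fy=4.5)[:,:,::-1])
M=nestM();p,qq=bolt_pose(.15,2,110)
bot.move_ptp(p,qq);print(bot.sense()["time"])
w=bot.snapshot("wrist");pickle.dump(w,open("w.pkl","wb"));cv2.imwrite("pics/d.png",w["color"][:,:,::-1])
```

```text
1.8833
3.15 32.516194473433124 [ 2.17829733 -4.10978861  3.67396709]
[ 1.  -3.3  2.4]
[-1.  -1.3 -1. ]
[-1.8  1.4 -2.9]
[-2.5  5.6 -4. ]
[-1.1  6.5 -2.7]
[-1.3  9.3 -0.9]
4.9 [554.71527454 309.60905693 322.05444793] 32.039276467661175
7.2
```

View pics/c.png

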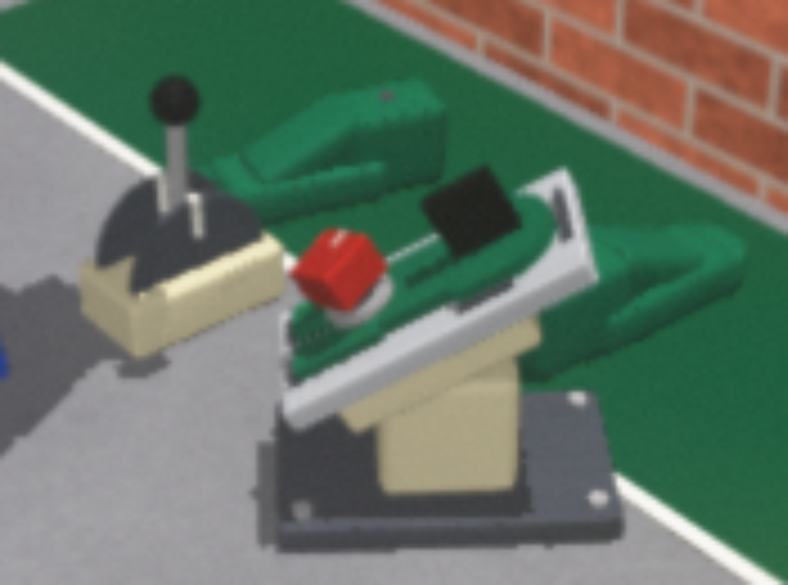

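View pics/d.png

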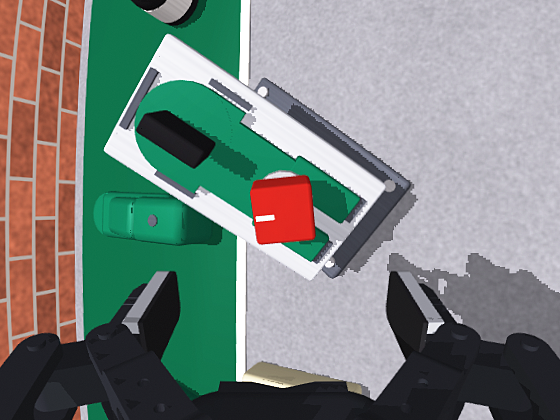

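The side crop shows the lever standing upright beside the marks, with the knob at (175,101) in the crop. The wrist picture shows the bolt head's top face with corners near (252,188),(311,182),(315,239),(258,243), almost aligned with the fingers, and the tab near (175,138).

Run:
```python
from h import *
import pickle
s,t=pickle.load(open("c.pkl","rb"));w=pickle.load(open("w.pkl","rb"))
print("knob",proj(s,HINGE+[0,0,120]),"seen",np.array([175,101])/4.5+[210,130])
M=nestM();n=M[:,2]
h=cv2.cvtColor(w["color"],cv2.COLOR_RGB2HSV);m=cv2.inRange(h,np.array((0,180,190)),np.array((6,255,255)));m[:, :240]=0;m[:150]=0;m[260:]=0
m=cv2.morphologyEx(m,cv2.MORPH_CLOSE,np.ones((15,15)))
c=max(cv2.findContours(m,0,1)[0],key=cv2.contourArea);r=cv2.minAreaRect(c);print(r)
def face(uv,hh):
    c,d=ray(w,uv);return M.T@(c+d*((NO+hh*n-c)@n)/(d@n)-NO)
B=np.array([face(p,52.8) for p in cv2.boxPoints(r)]);print(B.round(1),B.mean(0).round(1))
e=np.diff(np.vstack([B,B[:1]]),axis=0);print("edge ang",(np.arctan2(e[:,1],e[:,0])%(np.pi/2)).round(3),np.linalg.norm(e,axis=1).round(1))
V=np.array([h[p[1],p[0]] for p in [(255,183),(280,184),(290,200),(280,240),(312,215)]]);print(V.tolist())
# tab top centre / face corners check
print("corners",[face(p,0).round(1).tolist() for p in [(168,35),(105,150),(316,279),(388,183)]])
```

```text
knob [[246.8357675  152.62453157]] seen [248.88888889 152.44444444]
((281.9010009765625, 213.50990295410156), (55.92109298706055, 59.60272979736328), 84.2894058227539)
[[ 27.5  -2.   52.8]
 [ -1.6 -26.4  52.8]
 [-26.8   2.6  52.8]
 [  3.6  28.4  52.8]] [ 0.7  0.6 52.8]
edge ang [0.699 0.716 0.705 0.666] [37.9 38.4 39.9 38.6]
[[1, 219, 161], [1, 218, 159], [1, 217, 229], [1, 219, 229], [1, 227, 170]]
corners [[134.1, -50.6, -0.0], [134.7, 49.6, 0.0], [-66.6, 47.8, -0.0], [-64.2, -53.1, -0.0]]
```

Run:
```python
from rig import bot
from h import *
th=.05
p,q=bolt_pose(th,2,60);bot.move_ptp(p,q)
p,q=bolt_pose(th,2,1);bot.line_to(p,velocity=120)
print(bot.sense()["ft_force"].round(1));bot.close_gripper(50)
s=bot.sense();print(s["time"],s["grip_width"],s["ft_force"].round(1))
def ok():
    s=bot.sense();f=np.abs(s["ft_force"]).max();print(round(s["time"],2),s["ft_force"].round(1),s["moment"].round(2));return f<60
for th in np.linspace(.05,2.75,10)[1:]:
    p,q=bolt_pose(th,2,1);bot.line_to(p,frame=q,velocity=4)if 0 else bot.move_ptp(p,q)
    if not ok():break
bot.let_go()
p,q=bolt_pose(th,2,100);bot.line_to(p,velocity=150)
w=bot.snapshot("wrist");cv2.imwrite("pics/e.png",w["color"][:,:,::-1])
print(bot.sense()["time"],bot.sense()["q"].round(2))
import pickle;pickle.dump(w,open("w2.pkl","wb"))
```

```text
[-0.2  0.5 -0. ]
8.6917 39.55238044768578 [-6.7  1.3 11.5]
9.08 [-7.   1.5 10.8] [-0.08  0.9  -0.34]
9.47 [-9.6  1.4 11. ] [-0.16  1.   -0.43]
9.87 [-9.9  3.2 10.7] [-0.1   1.15 -0.48]
10.26 [-10.4   3.3  10. ] [-0.03  1.3  -0.48]
10.65 [-11.2   3.7   9.1] [ 0.04  1.45 -0.49]
11.04 [-10.2   5.3   8. ] [ 0.16  1.6  -0.47]
11.43 [-9.7  6.2  7.9] [ 0.41  1.65 -0.48]
11.82 [-7.4  6.4  6.1] [ 0.66  1.69 -0.35]
12.22 [-6.7  7.   4.9] [ 0.89  1.65 -0.18]
13.5917 [-0.99 -0.    0.27  2.22  0.66  0.93 -0.64]
```

View pics/e.png

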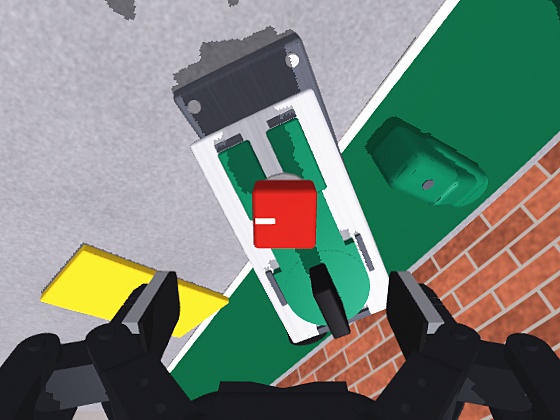

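The wrist picture shows the head (centre ~(285,213)) still square with the fingers and the white mark still on its left edge, so the bolt turned with the gripper by 2.7 rad. The tab is at ~(330,300).

Run:
```python
from rig import bot
from h import *
M=nestM();z=-M[:,2];q=q_from(z,M[:,1])
P=lambda dx,dz:tcp(NO+M@[85.5+dx,0,31+5+dz],z)
bot.move_ptp(P(0,75),q);bot.line_to(P(0,0),velocity=120)
print(bot.sense()["ft_force"].round(1));bot.close_gripper(110);bot.hold(.2)
s=bot.sense();print(s["time"],s["grip_width"],s["ft_force"].round(1),(M.T@(s["eef_pos"]-P(0,0))).round(1))
bot.line_to(P(0,9),velocity=30)
s=bot.sense();print(s["time"],s["ft_force"].round(1),(M.T@(s["eef_pos"]-P(0,0))).round(1))
v=bot.snapshot("side");cv2.imwrite("pics/f.png",cv2.resize(v["color"][130:240,230:380],None,fx=5,fy=5,interpolation=2)[:,:,::-1])
```

```text
[-0.5  0.3 -0. ]
15.9167 12.820650895927681 [-6.4  2.6  9.1] [-0.   0.2  0.3]
16.3667 [ 0.1 -0.1 -3. ] [-0.   0.   9.1]
```

View pics/f.png

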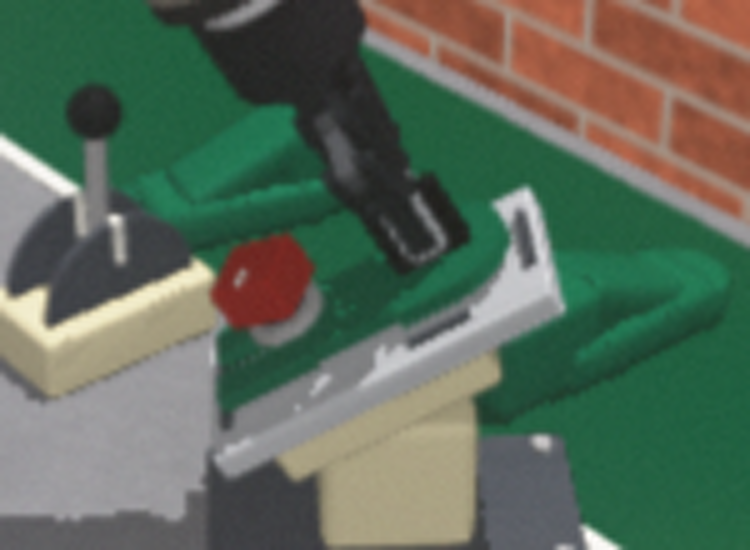

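The picture shows the plate lifted off the face all along, level with it and clear of the flange, tab firmly held at (425,225) in the crop.

Run:
```python
from rig import bot
from h import *
M=nestM();z=-M[:,2]
P=lambda dx,dz:tcp(NO+M@[85.5+dx,0,31+5+dz],z)
def pr(l):
    s=bot.sense();print(l,round(s["time"],2),s["ft_force"].round(1),s["grip_width"].round(1));return s
for dx in (20,40,60,80,98):
    bot.line_to(P(dx,9),velocity=80)
    if np.abs(pr(dx)["ft_force"]).max()>25: raise SystemExit("force")
bot.line_to(P(98,90),velocity=150)
yaw=-.279;x=np.array([np.cos(yaw),np.sin(yaw),0]);y=np.array([-x[1],x[0],0]);D=[0,0,-1]
q=q_from(D,y);c=np.array([509,-289,0])+48*x
B=lambda h:tcp(c+[0,0,14+31+5+h],D)
bot.move_ptp(B(200),q);pr("over")
bot.line_to(B(25),velocity=150);bot.hold(.3);pr("near")
s=bot.snapshot("side");w=bot.snapshot("top")
cv2.imwrite("pics/g.png",cv2.resize(s["color"][230:380,300:470],None,fx=3.8,fy=3.8,interpolation=2)[:,:,::-1])
```

```text
Traceback (most recent call last):
AttributeError: 'float' object has no attribute 'round'
```

Run:
```python
from rig import bot
from h import *
M=nestM();z=-M[:,2]
P=lambda dx,dz:tcp(NO+M@[85.5+dx,0,31+5+dz],z)
def pr(l):
    s=bot.sense();print(l,round(s["time"],2),s["ft_force"].round(1),round(s["grip_width"],1));return s
for dx in (40,60,80,98):
    bot.line_to(P(dx,9),velocity=80)
    if np.abs(pr(dx)["ft_force"]).max()>25: raise SystemExit("force")
bot.line_to(P(98,90),velocity=150)
yaw=-.279;x=np.array([np.cos(yaw),np.sin(yaw),0]);y=np.array([-x[1],x[0],0]);D=[0,0,-1]
q=q_from(D,y);c=np.array([509,-289,0])+48*x
B=lambda h:tcp(c+[0,0,14+31+5+h],D)
bot.move_ptp(B(200),q);pr("over")
bot.line_to(B(25),velocity=150);bot.hold(.3);pr("near")
s=bot.snapshot("side")
cv2.imwrite("pics/g.png",cv2.resize(s["color"][230:380,300:470],None,fx=3.8,fy=3.8,interpolation=2)[:,:,::-1])
```

```text
40 17.22 [-0.2  0.9 -4.3] 12.8
60 17.62 [ 0.5 -1.4 -3.2] 12.6
80 18.02 [-1.1  1.  -3.3] 12.4
98 18.39 [-0.4 -1.  -3.5] 13.0
over 20.65 [ 0.2  0.  -2.3] 12.6
near 22.27 [-0.5 -0.3 -4.4] 12.6
```

View pics/g.png

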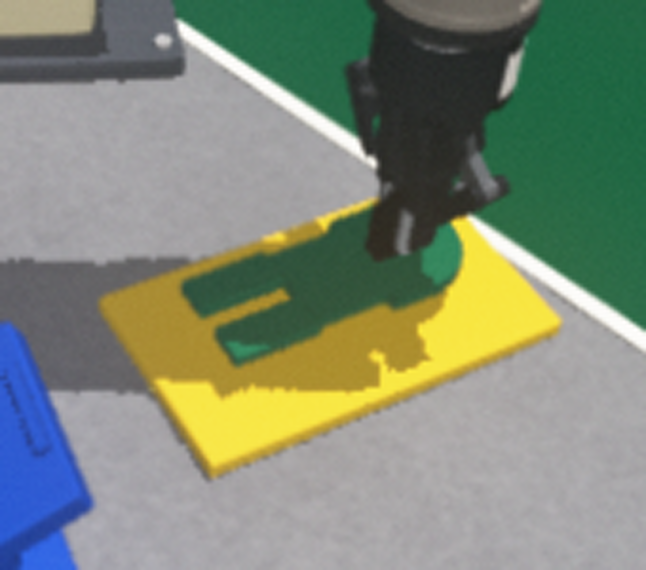

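The picture shows the pattern level, parallel to the board and above its middle. I lower it until it makes contact.

Run:
```python
from rig import bot
from h import *
yaw=-.279;x=np.array([np.cos(yaw),np.sin(yaw),0]);D=[0,0,-1];c=np.array([509,-289,0])+48*x
B=lambda h:tcp(c+[0,0,14+31+5+h],D)
bot.line_to(B(6),velocity=40)
fz=lambda:np.mean([(bot.hold(.04),bot.sense()["ft_force"][2])[1] for _ in range(5)])
f0=fz();print(f0)
for h in np.arange(5,-6,-1.):
    bot.line_to(B(h),velocity=8);f=fz();print(h,round(f,1))
    if f>f0+6:break
bot.let_go();bot.line_to(B(h+120),velocity=150)
M=bot.sense();p=M["eef_pos"]
bot.move_ptp([450,-150,430],q_from(D,[-x[1],x[0],0]))
import pickle
s=bot.snapshot("side");t=bot.snapshot("top");pickle.dump((s,t),open("f.pkl","wb"))
cv2.imwrite("pics/h.png",s["color"][:,:,::-1])
cv2.imwrite("pics/i.png",cv2.resize(t["color"][120:240,180:400],None,fx=3.6,fy=3.6,interpolation=2)[:,:,::-1])
print(bot.sense()["time"])
```

```text
-3.41602528887978
5.0 -3.4
4.0 -3.6
3.0 -3.3
2.0 -3.6
1.0 -3.1
0.0 3.8
28.6583
```

View pics/h.png

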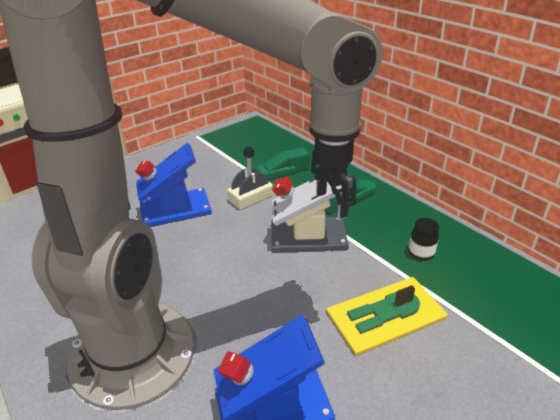

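The picture shows the pattern lying flat on the yellow board at (390,308), tab up, with the lever upright at (249,155), the bolt backed off, and the lasts and jar in their places. The lever's rod agrees with the white marks to about 0.03 rad.

```bash
python3 -c "
from rig import bot
print(bot.job_done())"
```

```text
the job is handed in; nothing more can be done
None
```

The job is handed in: the lever is at idle, the bolt is backed off to about 2.75 rad, and the pattern lies flat on the yellow board, tab up, set down at about 4 N, with about 29 s on the clock; no verdict was returned.

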